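Fetch the sample jar out of a packed reagent tray

TASK

The short sample jar is wedged in the packed reagent tray on this lab bench: clear the bottles standing on both sides of it to the black rubber mat, upright, and leave them there while you set the jar gently on the middle of the balance pan. Then put the cleared bottles back into the tray, each upright in the very place where it stood at the start; the jar stays on the pan. Do not tip anything over, and leave the tip box, the tube rack and the beaker where they are.

Things in the scene. Friction and masses are not known exactly. Their poses are not given: they have to be found in the camera images.
- sample_jar: The jar to fetch: round, short, clear with a flat plain steel lid, 40 mm in diameter, 30 mm tall, 70 g. Lid level with the tray's rim; in one of the two middle places of the row of four touching things, so it can be gripped only along the row (tray y) once those on both sides of it are out. Origin: centre of the underside, z up.
- square_bottle: Square amber bottle, 40 x 40 mm, shoulder at 34 to 39 mm, then a round black cap 28 mm in diameter up to 66 mm, where it is gripped; 90 g. It stands in the other middle place, so always beside the jar. Origin: centre of the underside, z up. Its sides are parallel to the tray's at the start.
- wide_jar: Round white plastic jar, 40 mm in diameter, with a white cap 38 mm in diameter from 42 mm up to its top at 66 mm; 90 g. At one end of the row. Origin: centre of the underside, z up.
- dropper_bottle: Round amber bottle, 40 mm in diameter, shoulder at 32 to 39 mm, then a slim black cap 20 mm in diameter up to 66 mm, where it is gripped; 80 g. At the other end of the row. Origin: centre of the underside, z up.
- tray: Blue open reagent tray, fixed: outside 58 mm (x) by 174 mm (y) by 34 mm tall, walls and floor 4 mm thick, inside 50 x 166 mm. The row runs along its y, places 40.5 mm apart at y = -61, -20, +20 and +61 mm. Origin: centre of its underside on the bench.
- pan (a point): Centre of the top face of the balance's pan: a round steel plate 96 mm in diameter, 60 mm above the bench, on a white balance 160 mm wide and 200 mm deep (from 128 mm on the robot's side of this point, where the display is, to 72 mm beyond it), up to 53 mm high. Fixed; on the left or the right of the tray.
- mat: Black rubber mat, 200 mm (x) by 150 mm (y), 3 mm thick, fixed to the bench on the other side of the tray from the balance. Origin: centre of its underside on the bench.
- tip_box: Blue pipette tip box, 88 x 128 mm, 68 mm tall, loose, beyond the tray. Leave it alone. Origin: centre of its underside.
- tube_rack: Blue tube rack with small tubes, 95 x 190 mm, 46 mm tall, loose, beyond the tray. Leave it alone. Origin: centre of its underside.
- beaker: Empty glass beaker, 68 mm in diameter, 90 mm tall, loose, beyond the tray. Leave it alone. Origin: centre of its underside.

How it is judged:
By the outcome, as a careful person would: the job done as asked, in the order asked, and still so for the second after the job is handed in, with the robot touching nothing.
It also fails if it takes over 106 s, if anything falls off the work surface, if the arm or the gripper's body presses on something with over 40 N, if the wrist force passes 120 N, or if a joint passes its speed limit or range.

ROBOT

A 6-joint arm with a two-finger parallel gripper is mounted at the origin on the work surface. World frame = base frame: x ahead of the robot, y to its left, z up, the work surface at z = 0. Lengths are in m, angles in rad, forces in N, time in s.
With the tool pointing down it reaches from about 0.35 to 0.775 m from the base axis. Payload 5.5 kg.
Tool frame: the origin (TCP) lies at the very end of the fingers, on their centre line; the grasp point (between the pads) lies 19 mm behind it; z points along the fingers, y is the line along which they close (so a half turn about z gives the same grasp; the last joint's range is limited). The gripper opens to 85 mm and grips with 20 to 120 N. Pads are 22 mm wide; open, the fingers measure 114 mm over their backs; the gripper's body (76 mm by 85 mm) begins 54 mm behind the grasp point. The pads swing forward as they close: fully open they stand 13 mm farther back than shut.
Start: joints at [1.146, 0.313, 0.046, 1.304, 0, 1.431], TCP at [0.162, 0.552, 0.231] pointing down, gripper open.
Joint ranges: [-2.76, 2.76], [-0.86, 1.69], [-1.03, 1.26], [-2.2, 2.34], [-1.47, 1.5], [-3.14, 3.14]. Speed limits (rad/s): [2.57, 2.57, 3.14, 3.14, 3.14, 3.14].

INTERFACE

Orientations are given as a unit quaternion [w, x, y, z].
In Python, from workcell import get_state, read_camera, hand_in gives the robot as it stands.
- The arm moves only by the tool send_rows, never from a script. Its argument "increments" is a list of rows, each an object of numbers: "dx", "dy", "dz": the shift along the world's x, y, z in units of 25 mm (1.0 is 25 mm); "roll": the turn about the world's z in units of 8 degrees (1.0 is 8 degrees); "claw": the opening, from -1 (shut) to 1 (fully open). In form: [{"dx": .., "dy": .., "dz": .., "roll": .., "claw": ..}, ...]. A call has exactly 5 rows; each row is the pose to reach, as a shift and turn from the pose commanded when the call began; what a row does not reach only later rows make up. A row lasts 1/8 s, in which the tool goes at most 62.5 mm and 10.7 degrees, less where a joint would pass 70% of its speed; a pose out of reach is approached as far as the arm can. A call with a gripper value outside its range is refused whole. The fingers move at their own pace and stop on an object; "grip_force" is the grip in N (left out, the last holds). Time passes only in rows, so rows that repeat a pose let the fingers close, or fill a call up. It gives the time, the measured TCP pose, the force, the opening and the grip force at its end, in the units of the state.
- get_state(): the state, without advancing time (a new reading comes with each control period).
- read_camera(name): name is "scene" or "top" or "wrist"; returns a dict with "image" (480x640x3 uint8, blue, green, red), "fx", "fy", "cx", "cy" (pixels), "world_to_cam" (4x4, takes a point from world to camera coordinates). Camera axes: x right, y up, looking along -z (the intrinsics and any distortion apply to the point x, -y, -z); pixel columns grow to the right and rows downward; lengths in m; the calibration is good to about 2 mm. A picture is of the moment at which its call begins. There is no depth.
- hand_in(): hands the job in; it is judged then, once.
The state is a dict: "clock": time; "joint_pos": joint angles; "qvel": joint speeds; "tau": joint torques, N m; "tcp_pos": TCP position; "orientation": TCP orientation; "wrist_force": force on the tool from outside, world axes, zero at the start; "ft_torque": the same for the moment, N m; "finger_gap": finger opening in m; "grip_force": force on a finger pad.
Only numpy, scipy, OpenCV 4.12 (cv2) and the standard library are available. Lean on these libraries where they do the work, as an engineer would, in place of code of your own. Each camera call takes 0.05 s, during which the arm holds its last target. There are 200 camera calls.

## Working session

There is one attempt and no reset: what is moved stays moved. The work goes in short steps, Python scripts to look and compute and a tool call to move; the robot and the scene stay as the last step left them, time stands still between calls to the robot, and variables do not carry over. Pictures are saved under pics/ and viewed, at most 14 in all, crops included, and the job is handed in when it is done.

Besides the shell and the picture viewer there is one more tool, called after ">>>" in YAML: its name, and indented under it one key for each argument. send_rows: Moves the arm, as the interface text tells. Its arguments: {"type":"object","properties":{"increments":{"type":"array","items":{"type":"object","properties":{"dx":{"type":"number"},"dy":{"type":"number"},"dz":{"type":"number"},"roll":{"type":"number"},"claw":{"type":"number"}}}},"grip_force":{"type":"number"}},"required":["increments"]}

```bash
mkdir -p pics; ls
python3 - <<'E'
from workcell import *
import cv2
for n in("scene","top"):
    c=read_camera(n); cv2.imwrite(f"pics/{n}0.png",c["image"]); print(n,c["fx"],c["fy"],c["cx"],c["cy"],c["world_to_cam"],[k for k in c])
print(get_state())
E
```

```text
pics
scene 533.3729649153983 533.3729649153983 311.6580759636458 236.3640430131857 [[-0.22482039  0.97439388 -0.00351417  0.12651981]
 [-0.76283469 -0.1737615   0.62280831  0.44129754]
 [ 0.60624998  0.14270074  0.78236658 -1.3856513 ]
 [ 0.          0.          0.          1.        ]] ['image', 'fx', 'fy', 'cx', 'cy', 'world_to_cam']
top 549.8077931030914 549.8077931030914 326.8396720681793 246.7044444259933 [[ 0.04295708 -0.99906161  0.00553036 -0.00811405]
 [ 0.97608027  0.04314849  0.21308569 -0.65223811]
 [-0.21312436 -0.00375546  0.97701786 -0.87864201]
 [ 0.          0.          0.          1.        ]] ['image', 'fx', 'fy', 'cx', 'cy', 'world_to_cam']
{'clock': 0.1, 'joint_pos': array([ 1.14640406e+00,  3.13965177e-01,  4.50987644e-02,  1.30361163e+00,
       -1.90482043e-05,  1.43124741e+00]), 'qvel': array([ 0.00040465, -0.0009905 ,  0.00334211, -0.00068873, -0.00042336,
        0.00157208]), 'tau': array([ 3.23704669e-03, -4.81725955e+01,  2.99243796e+01,  1.27347931e-02,
       -6.69764131e-05, -3.48278590e-06]), 'tcp_pos': array([0.16137525, 0.55141323, 0.23047789]), 'orientation': array([-2.24819447e-04,  1.41940625e-01,  9.89874816e-01, -8.10300236e-04]), 'wrist_force': array([-0.90041916, -0.65362983, -0.06413739]), 'ft_torque': array([-0.00147071, -0.03637884, -0.01621742]), 'grip_force': 0.0, 'finger_gap': 0.08567955542258811}
```

View pics/top0.png

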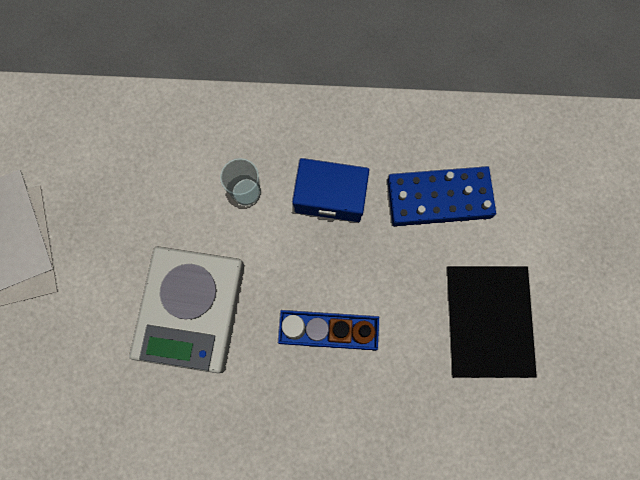

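View pics/scene0.png

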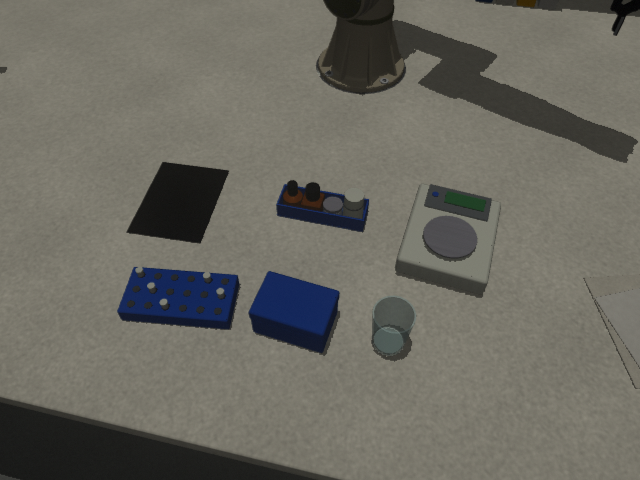

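The top view shows, left to right, the wide jar (293,326), sample jar (317,328), square bottle (340,329) and dropper (364,331). The pan is at (188,291) and the mat centre near (491,321). So the wide jar and the square bottle flank the jar; the dropper can stay where it is.

```bash
cat > h.py <<'E'
import numpy as np,cv2
from workcell import *
def ray(c,u,v,z):
    T=c["world_to_cam"];R=T[:3,:3];o=-R.T@T[:3,3]
    d=R.T@np.array([(u-c["cx"])/c["fx"],-(v-c["cy"])/c["fy"],-1])
    return o+d*(z-o[2])/d[2]
def proj(c,P):
    T=c["world_to_cam"];p=(T[:3,:3]@np.atleast_2d(P).T).T+T[:3,3]
    return np.c_[c["cx"]-c["fx"]*p[:,0]/p[:,2],c["cy"]+c["fy"]*p[:,1]/p[:,2]]
def crop(c,n,x0,y0,x1,y1,s):
    cv2.imwrite(f"pics/{n}.png",cv2.resize(c["image"][y0:y1,x0:x1],None,fx=s,fy=s,interpolation=cv2.INTER_CUBIC))
E
python3 - <<'E'
from h import *
c=read_camera("top");im=c["image"]
hsv=cv2.cvtColor(im,cv2.COLOR_BGR2HSV)
b=cv2.inRange(hsv,(110,150,60),(130,255,255));b[:260]=0;b[:,:270]=0;b[:,400:]=0
cn=max(cv2.findContours(b,0,1)[0],key=cv2.contourArea);r=cv2.minAreaRect(cn)
w=np.array([ray(c,*p,.034)for p in cv2.boxPoints(r)]);print("tray",w.round(4),w.mean(0))
m=((im.max(2)<30)*255).astype(np.uint8);m[:255]=0;m[:,:420]=0
cn=max(cv2.findContours(m,0,1)[0],key=cv2.contourArea);r=cv2.minAreaRect(cn)
w=np.array([ray(c,*p,.003)for p in cv2.boxPoints(r)]);print("mat",w.round(4),w.mean(0))
print("jars",[ray(c,u,v,z).round(4) for u,v,z in((293,326,.07),(317.3,328.5,.034),(341,329.5,.07),(364.5,331,.07))])
print("pan",ray(c,188,291.5,.06))
crop(c,"tray0",260,295,400,365,5)
E
```

```text
tray [[ 0.4855  0.0975  0.034 ]
 [ 0.5432  0.0973  0.034 ]
 [ 0.5395 -0.0761  0.034 ]
 [ 0.4819 -0.0737  0.034 ]] [0.51252784 0.01123789 0.034     ]
mat [[ 0.6382 -0.2011  0.003 ]
 [ 0.6528 -0.3546  0.003 ]
 [ 0.4486 -0.3574  0.003 ]
 [ 0.4351 -0.2105  0.003 ]] [ 0.54369459 -0.2808977   0.003     ]
jars [array([0.5139, 0.071 , 0.07  ]), array([0.5139, 0.0307, 0.034 ]), array([ 0.5115, -0.0094,  0.07  ]), array([ 0.5108, -0.0488,  0.07  ])]
pan [0.56528927 0.25447938 0.06      ]
```

View pics/tray0.png

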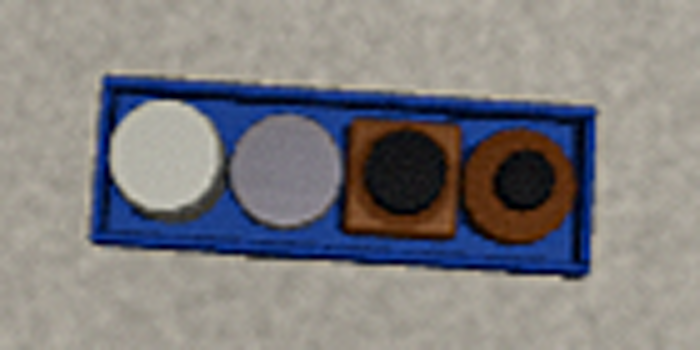

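The crop confirms the order, and a tray yaw of about -1.2°. Next I'll move above the tray with the fingers closing along tray x.

>>> send_rows:
  increments:
    - {"dx": 1.2,"dy": -1.8,"roll": -1.0,"claw": 1}
    - {"dx": 2.6,"dy": -3.7,"roll": -2.1,"claw": 1}
    - {"dx": 4,"dy": -5.6,"roll": -3.3,"claw": 1}
    - {"dx": 5.4,"dy": -7.5,"roll": -4.5,"claw": 1}
    - {"dx": 6.8,"dy": -9.4,"roll": -5.7,"claw": 1}
  grip_force: 30

```text
schema error: expected keys dx, dy, dz, roll, claw
```

>>> send_rows:
  increments:
    - {"dx": 1.2,"dy": -1.8,"dz": 0,"roll": -1.0,"claw": 1}
    - {"dx": 2.6,"dy": -3.7,"dz": 0,"roll": -2.1,"claw": 1}
    - {"dx": 4,"dy": -5.6,"dz": 0,"roll": -3.3,"claw": 1}
    - {"dx": 5.4,"dy": -7.5,"dz": 0,"roll": -4.5,"claw": 1}
    - {"dx": 6.8,"dy": -9.4,"dz": 0,"roll": -5.7,"claw": 1}
  grip_force: 30

```text
clock: 0.78
tcp_pos: [0.3323, 0.3153, 0.2312]
orientation: [0.0, 0.517, 0.856, 0.0]
wrist_force: [1.9, 0.2, 0.6]
finger_gap: 0.0851
grip_force: 0.0
```

>>> send_rows:
  increments:
    - {"dx": 1.4,"dy": -2.1,"dz": 0,"roll": -0.8,"claw": 1}
    - {"dx": 2.9,"dy": -4.3,"dz": 0,"roll": -1.6,"claw": 1}
    - {"dx": 4.4,"dy": -6.5,"dz": 0,"roll": -2.4,"claw": 1}
    - {"dx": 5.9,"dy": -8.7,"dz": 0,"roll": -3.2,"claw": 1}
    - {"dx": 7.2,"dy": -10.7,"dz": 0,"roll": -3.6,"claw": 1}

```text
clock: 1.4
tcp_pos: [0.507, 0.0558, 0.2312]
orientation: [0.0, 0.712, 0.702, 0.0]
wrist_force: [1.9, -0.3, 0.7]
finger_gap: 0.0855
grip_force: 0.0
```

Run:
```python
from h import *
c=read_camera("wrist");cv2.imwrite("pics/w0.png",c["image"]);np.savez("w0.npz",**c)
s=get_state();print(s["tcp_pos"],s["orientation"],s["joint_pos"]);print(-c["world_to_cam"][:3,:3].T@c["world_to_cam"][:3,3])
```

```text
[0.51141569 0.04970388 0.23076821] [ 2.75313536e-03  7.14897456e-01  6.99223861e-01 -1.96722106e-04] [-0.05708037  0.19193717 -0.11497762  1.26007821 -0.00400108  1.53587469]
[0.50848407 0.13279456 0.37452314]
```

View pics/w0.png

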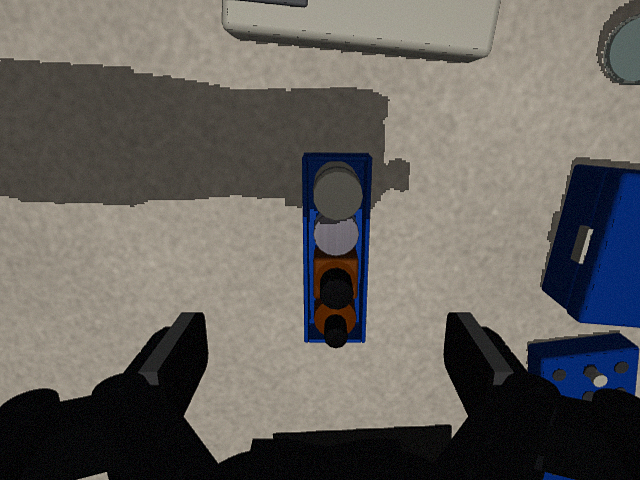

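The wrist view shows the wide jar's cap at (338,190), the lid at (336,234), the square's cap at (336,286) and the dropper's cap at (335,330).

Run:
```python
from h import *
c=read_camera("wrist");im=c["image"]
for u,v,z in((338,190,.07),(336,234,.034),(336,286,.07),(335,330,.07),(303,154,.034),(371,154,.034),(305,341,.034),(366,341,.034)): print((u,v),ray(c,u,v,z).round(4))
crop(c,"w1",290,140,385,360,2.7)
s=get_state();print(s["tcp_pos"],s["orientation"])
```

```text
(338, 190) [0.5225 0.0706 0.07  ]
(336, 234) [0.5213 0.0253 0.034 ]
(336, 286) [ 0.5198 -0.0078  0.07  ]
(335, 330) [ 0.5183 -0.048   0.07  ]
(303, 154) [0.4953 0.0943 0.034 ]
(371, 154) [0.551 0.093 0.034]
(305, 341) [ 0.4904 -0.0798  0.034 ]
(366, 341) [ 0.5482 -0.0812  0.034 ]
[0.50918216 0.05276298 0.23064239] [ 1.02714773e-03  7.14273133e-01  6.99866295e-01 -6.98518772e-05]
```

View pics/w1.png

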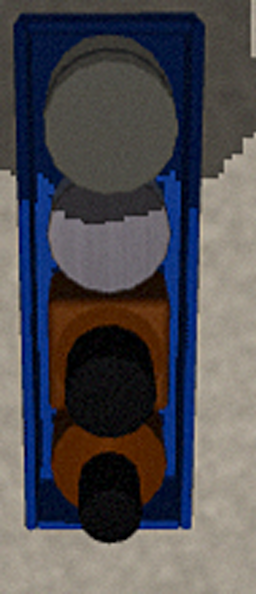

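The wrist and top estimates disagree by 8 mm in x. I'll let the arm settle, then check again with all three cameras.

>>> send_rows:
  increments:
    - {"dx": 0,"dy": 0,"dz": 0,"roll": 0,"claw": 1}
    - {"dx": 0,"dy": 0,"dz": 0,"roll": 0,"claw": 1}
    - {"dx": 0,"dy": 0,"dz": 0,"roll": 0,"claw": 1}
    - {"dx": 0,"dy": 0,"dz": 0,"roll": 0,"claw": 1}
    - {"dx": 0,"dy": 0,"dz": 0,"roll": 0,"claw": 1}

```text
clock: 2.12
tcp_pos: [0.506, 0.0582, 0.2315]
orientation: [0.0, 0.711, 0.703, 0.0]
wrist_force: [0.1, -1.0, 0.0]
finger_gap: 0.0853
grip_force: 0.0
```

```bash
python3 - <<'E'
from h import *
s=get_state();print(s["tcp_pos"],s["orientation"])
tc=np.array([.5125,.0112,.034]);a=np.radians(-1.2);R=np.array([[np.cos(a),-np.sin(a)],[np.sin(a),np.cos(a)]])
P=[[*(tc[:2]+R@[x,y]),.034] for x,y in((-29,87),(29,87),(-29,-87),(29,-87)) for x,y in[(x/1e3,y/1e3)]]
for n in("wrist","scene","top"):
    c=read_camera(n);im=c["image"];hsv=cv2.cvtColor(im,cv2.COLOR_BGR2HSV)
    cv2.imwrite(f"pics/{n}2.png",im)
    print(n,"pred corners",proj(c,P).round(1).tolist())
    T=c["world_to_cam"];print(T[:3,:3].round(4).tolist(),(-T[:3,:3].T@T[:3,3]).round(4))
    if n=="wrist":
        for u,v,z in((303,154,.034),(371,154,.034),(305,341,.034),(366,341,.034)): print(ray(c,u,v,z).round(4))
E
cat > /dev/null
python3 - <<'E'
import sys;sys.path.insert(0,".")
import cv2
a=cv2.imread("pics/scene0.png")[170:240,265:385]
cv2.imwrite("pics/sc0.png",cv2.resize(a,None,fx=6,fy=6,interpolation=2))
E
```

```text
[0.50597135 0.05824516 0.23147963] [1.43834746e-04 7.11141840e-01 7.03048538e-01 1.25799461e-04]
wrist pred corners [[299.0, 159.8], [369.4, 160.4], [300.9, 345.1], [361.9, 345.6]]
[[0.9999, -0.0121, 0.0008], [0.0118, 0.9549, -0.2966], [0.0028, 0.2966, 0.955]] [0.5072 0.1353 0.3748]
[0.4887 0.1034 0.034 ]
[0.5446 0.1027 0.034 ]
[ 0.4857 -0.0708  0.034 ]
[ 0.5435 -0.0715  0.034 ]
scene pred corners [[369.3, 198.3], [363.8, 220.1], [284.4, 182.9], [276.2, 203.6]]
[[-0.2248, 0.9744, -0.0035], [-0.7628, -0.1738, 0.6228], [0.6062, 0.1427, 0.7824]] [1.2051 0.1511 0.8097]
top pred corners [[277.2, 343.4], [279.9, 309.9], [377.8, 350.0], [379.3, 316.3]]
[[0.043, -0.9991, 0.0055], [0.9761, 0.0431, 0.2131], [-0.2131, -0.0038, 0.977]] [0.4497 0.0167 0.9975]
```

View pics/sc0.png

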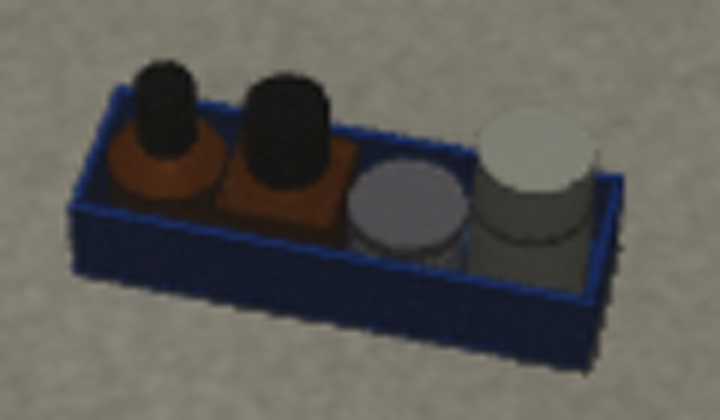

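Scene corners agree with the top estimate to about 1 px. The earlier wrist picture was taken while the arm was still moving, so I'll refit on the settled image.

Run:
```python
from h import *
from scipy.optimize import least_squares
c=read_camera("wrist")
im=c["image"];hsv=cv2.cvtColor(im,cv2.COLOR_BGR2HSV)
b=cv2.inRange(hsv,(110,150,30),(130,255,255));b[:,:280]=0;b[:,400:]=0;b[:140]=0;b[360:]=0
b=cv2.morphologyEx(b,cv2.MORPH_OPEN,np.ones((3,3)))
cn=max(cv2.findContours(b,0,1)[0],key=cv2.contourArea)
print(cv2.boundingRect(cn),cv2.approxPolyDP(cv2.convexHull(cn),4,True)[:,0].tolist())
for u,v in cv2.approxPolyDP(cv2.convexHull(cn),4,True)[:,0]: print(u,v,ray(c,u,v,.034).round(4))
w=cv2.inRange(hsv,(0,0,75),(180,40,255))
crop(c,"w3",285,145,385,355,2.8)
```

```text
(310, 162, 14, 9) [[310, 169], [313, 162], [323, 164]]
310 169 [0.4943 0.0908 0.034 ]
313 162 [0.4969 0.0965 0.034 ]
323 164 [0.5052 0.0947 0.034 ]
```

View pics/w3.png

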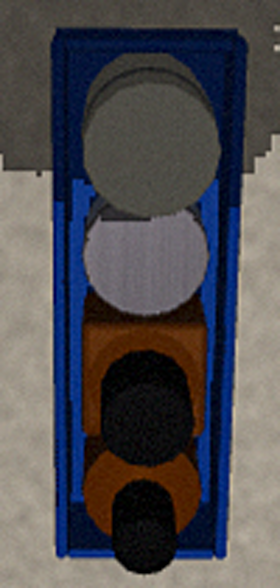

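Run:
```python
from h import *
c=read_camera("wrist");s=get_state();print(c["fx"],c["cx"],c["cy"])
t=s["tcp_pos"]
for dz in(0,.013):
  print(proj(c,[t+[0,0,dz],t+[.0425,0,dz],t+[-.0425,0,dz]]).round(1).tolist())
for n,u,v,z in(("wide",338.6,197.9,.07),("jar",337.1,238.3,.034),("sq",337.1,295,.07),("dr",336.1,339,.07)): print(n,ray(c,u,v,z).round(4))
g=cv2.cvtColor(c["image"],6)
for r in(320,335,350,365): print(r,np.where(g[r,150:500]>50)[0][[0,-1]]+150, [int(x)+150 for x in np.where(np.diff((g[r,150:500]>45).astype(int)))[0]])
crop(c,"w4",120,290,500,470,2)
```

```text
407.8970613342512 325.39160972657163 239.72883750111302
[[324.3, 319.3], [433.0, 318.0], [215.9, 320.6]]
[[324.3, 336.7], [442.1, 335.3], [206.7, 338.1]]
wide [0.5169 0.0733 0.07  ]
jar [0.5165 0.0302 0.034 ]
sq [ 0.5154 -0.0071  0.07  ]
dr [ 0.5143 -0.0478  0.07  ]
320 [150 499] [175, 204, 304, 310, 311, 314, 315, 320, 321, 323, 326, 345, 347, 348, 351, 352, 353, 357, 358, 365, 446, 475]
335 [150 499] [152, 167, 168, 205, 304, 323, 324, 365, 444, 471, 472, 483, 484, 498]
350 [208 443] [156, 157, 207, 443, 480, 481]
365 [207 444] [206, 444]
```

View pics/w4.png

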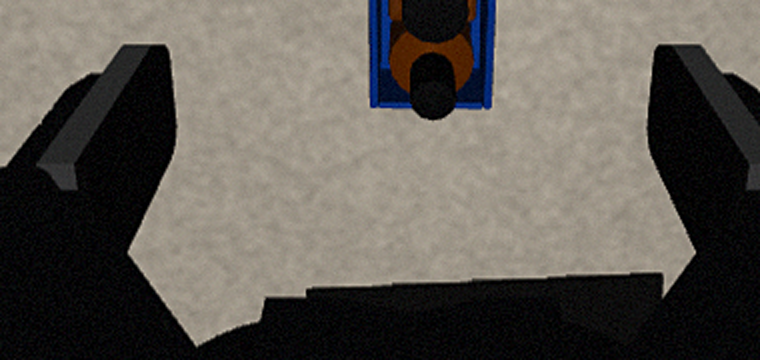

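>>> send_rows:
  increments:
    - {"dx": 0.1,"dy": 0.1,"dz": -0.8,"roll": -0.07,"claw": 1}
    - {"dx": 0.2,"dy": 0.3,"dz": -2.0,"roll": -0.07,"claw": 1}
    - {"dx": 0.36,"dy": 0.6,"dz": -3.4,"roll": -0.07,"claw": 1}
    - {"dx": 0.36,"dy": 0.6,"dz": -4.2,"roll": -0.07,"claw": 1}
    - {"dx": 0.36,"dy": 0.6,"dz": -4.4,"roll": -0.07,"claw": 1}

```text
clock: 3.0
tcp_pos: [0.514, 0.0727, 0.1199]
orientation: [-0.001, 0.715, 0.699, -0.001]
wrist_force: [0.1, -0.3, -0.6]
finger_gap: 0.0854
grip_force: 0.0
```

Run:
```python
from h import *
for i in range(6): read_camera("top")
c=read_camera("wrist");s=get_state();print(s["clock"],s["tcp_pos"],s["orientation"]);cv2.imwrite("pics/w5.png",c["image"])
t=s["tcp_pos"]
print(proj(c,[t,[.515,.073,.07],[.5142,.0315,.034],[.5132,-.009,.07]]).round(1).tolist())
```

```text
3.35 [0.51587777 0.0725915  0.12234386] [7.08031705e-04 7.15003040e-01 6.99120637e-01 6.96936841e-04]
[[324.1, 319.1], [322.4, 269.3], [323.0, 310.0], [322.9, 402.7]]
```

View pics/w5.png

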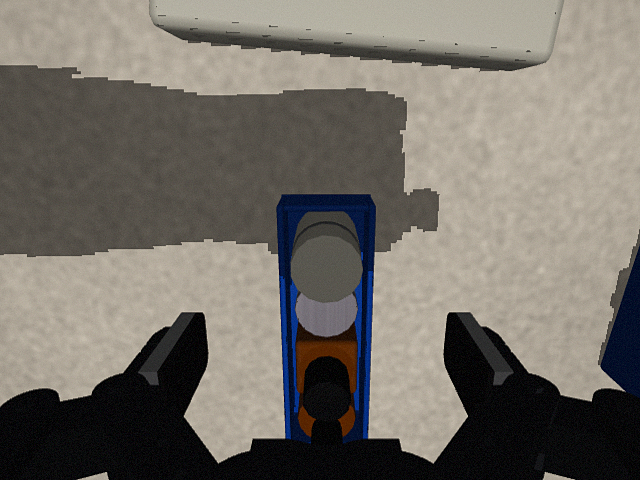

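The wide jar's cap is at (327,262), about 1 mm to +x of the finger midline. Descend and grip.

>>> send_rows:
  increments:
    - {"dx": 0.04,"dy": 0.05,"dz": -0.8,"roll": 0,"claw": 1}
    - {"dx": 0.04,"dy": 0.05,"dz": -1.8,"roll": 0,"claw": 1}
    - {"dx": 0.04,"dy": 0.05,"dz": -2.6,"roll": 0,"claw": 1}
    - {"dx": 0.04,"dy": 0.05,"dz": -2.9,"roll": 0,"claw": 1}
    - {"dx": 0.04,"dy": 0.05,"dz": -2.9,"roll": 0,"claw": 1}

```text
clock: 3.98
tcp_pos: [0.5162, 0.0739, 0.049]
orientation: [-0.0, 0.715, 0.699, -0.0]
wrist_force: [-0.2, 0.1, 0.4]
finger_gap: 0.0856
grip_force: 0.0
```

>>> send_rows:
  increments:
    - {"dx": 0,"dy": 0,"dz": 0,"roll": 0,"claw": 0.4}
    - {"dx": 0,"dy": 0,"dz": 0,"roll": 0,"claw": 0}
    - {"dx": 0,"dy": 0,"dz": 0,"roll": 0,"claw": -0.1}
    - {"dx": 0,"dy": 0,"dz": 0,"roll": 0,"claw": -0.3}
    - {"dx": 0,"dy": 0,"dz": 0,"roll": 0,"claw": -0.3}
  grip_force: 30

```text
clock: 4.6
tcp_pos: [0.5165, 0.074, 0.0495]
orientation: [0.0, 0.715, 0.699, 0.0]
wrist_force: [-0.7, -0.5, 6.2]
finger_gap: 0.0369
grip_force: 30.0
```

>>> send_rows:
  increments:
    - {"dx": 0,"dy": 0,"dz": 0.4,"roll": 0,"claw": -0.3}
    - {"dx": 0,"dy": 0,"dz": 1.2,"roll": 0,"claw": -0.3}
    - {"dx": 0,"dy": 0,"dz": 2.2,"roll": 0,"claw": -0.3}
    - {"dx": 0,"dy": 0,"dz": 3.2,"roll": 0,"claw": -0.3}
    - {"dx": 0,"dy": 0,"dz": 3.8,"roll": 0,"claw": -0.3}

```text
clock: 5.22
tcp_pos: [0.5166, 0.0739, 0.1453]
orientation: [0.001, 0.715, 0.699, 0.001]
wrist_force: [-0.6, 0.5, -1.7]
finger_gap: 0.037
grip_force: 30.2
```

>>> send_rows:
  increments:
    - {"dx": 0.2,"dy": -0.9,"dz": 0.2,"roll": 0,"claw": -0.3}
    - {"dx": 0.5,"dy": -2.3,"dz": 0.2,"roll": 0,"claw": -0.3}
    - {"dx": 0.8,"dy": -3.9,"dz": 0.2,"roll": 0,"claw": -0.3}
    - {"dx": 1.2,"dy": -5.5,"dz": 0.2,"roll": 0,"claw": -0.3}
    - {"dx": 1.6,"dy": -7.1,"dz": 0.2,"roll": 0,"claw": -0.3}

```text
clock: 5.85
tcp_pos: [0.556, -0.1047, 0.1486]
orientation: [-0.0, 0.715, 0.699, -0.0]
wrist_force: [0.1, -0.1, -0.9]
finger_gap: 0.037
grip_force: 30.3
```

>>> send_rows:
  increments:
    - {"dx": 0.3,"dy": -1.6,"dz": 0,"roll": 0,"claw": -0.3}
    - {"dx": 0.7,"dy": -3.2,"dz": 0,"roll": 0,"claw": -0.3}
    - {"dx": 1.1,"dy": -4.8,"dz": 0,"roll": 0,"claw": -0.3}
    - {"dx": 1.4,"dy": -6.3,"dz": 0,"roll": 0,"claw": -0.3}
    - {"dx": 1.55,"dy": -7.1,"dz": 0,"roll": 0,"claw": -0.3}

```text
clock: 6.48
tcp_pos: [0.5947, -0.2828, 0.1481]
orientation: [-0.0, 0.716, 0.699, -0.0]
wrist_force: [1.2, 0.3, -1.1]
finger_gap: 0.0367
grip_force: 30.3
```

>>> send_rows:
  increments:
    - {"dx": 0,"dy": 0,"dz": -0.2,"roll": 0,"claw": -0.3}
    - {"dx": 0,"dy": 0,"dz": -0.8,"roll": 0,"claw": -0.3}
    - {"dx": 0,"dy": 0,"dz": -1.6,"roll": 0,"claw": -0.3}
    - {"dx": 0,"dy": 0,"dz": -2.3,"roll": 0,"claw": -0.3}
    - {"dx": 0,"dy": 0,"dz": -2.8,"roll": 0,"claw": -0.3}

```text
clock: 7.1
tcp_pos: [0.5943, -0.2796, 0.0772]
orientation: [-0.001, 0.715, 0.7, -0.0]
wrist_force: [-1.5, -0.2, -1.1]
finger_gap: 0.0368
grip_force: 30.3
```

>>> send_rows:
  increments:
    - {"dx": 0,"dy": 0,"dz": -0.5,"roll": 0,"claw": -0.3}
    - {"dx": 0,"dy": 0,"dz": -0.8,"roll": 0,"claw": -0.3}
    - {"dx": 0,"dy": 0,"dz": -1.0,"roll": 0,"claw": -0.3}
    - {"dx": 0,"dy": 0,"dz": -1.14,"roll": 0,"claw": -0.3}
    - {"dx": 0,"dy": 0,"dz": -1.14,"roll": 0,"claw": -0.3}

```text
clock: 7.72
tcp_pos: [0.5949, -0.2812, 0.0503]
orientation: [0.0, 0.715, 0.699, 0.0]
wrist_force: [-0.2, -0.2, -2.1]
finger_gap: 0.0365
grip_force: 30.3
```

>>> send_rows:
  increments:
    - {"dx": 0,"dy": 0,"dz": -0.03,"roll": 0,"claw": -0.3}
    - {"dx": 0,"dy": 0,"dz": -0.06,"roll": 0,"claw": -0.3}
    - {"dx": 0,"dy": 0,"dz": -0.06,"roll": 0,"claw": -0.3}
    - {"dx": 0,"dy": 0,"dz": -0.06,"roll": 0,"claw": -0.3}
    - {"dx": 0,"dy": 0,"dz": -0.06,"roll": 0,"claw": -0.3}

```text
clock: 8.35
tcp_pos: [0.5949, -0.2811, 0.0489]
orientation: [0.0, 0.715, 0.699, 0.0]
wrist_force: [0.0, 0.1, -0.7]
finger_gap: 0.0369
grip_force: 30.3
```

>>> send_rows:
  increments:
    - {"dx": 0,"dy": 0,"dz": -0.02,"roll": 0,"claw": -0.3}
    - {"dx": 0,"dy": 0,"dz": -0.04,"roll": 0,"claw": -0.3}
    - {"dx": 0,"dy": 0,"dz": -0.04,"roll": 0,"claw": -0.3}
    - {"dx": 0,"dy": 0,"dz": -0.04,"roll": 0,"claw": -0.05}
    - {"dx": 0,"dy": 0,"dz": -0.04,"roll": 0,"claw": 0.3}

```text
clock: 8.98
tcp_pos: [0.5949, -0.2811, 0.0475]
orientation: [-0.0, 0.715, 0.699, 0.0]
wrist_force: [-1.3, 0.7, 0.4]
finger_gap: 0.0557
grip_force: 0.0
```

>>> send_rows:
  increments:
    - {"dx": 0,"dy": 0,"dz": 0,"roll": 0,"claw": 0.7}
    - {"dx": 0,"dy": 0,"dz": 0.3,"roll": 0,"claw": 1}
    - {"dx": 0,"dy": 0,"dz": 1.2,"roll": 0,"claw": 1}
    - {"dx": 0,"dy": 0,"dz": 2.2,"roll": 0,"claw": 1}
    - {"dx": 0,"dy": 0,"dz": 3,"roll": 0,"claw": 1}

```text
clock: 9.6
tcp_pos: [0.5953, -0.2813, 0.1245]
orientation: [0.001, 0.715, 0.699, 0.0]
wrist_force: [0.2, -0.2, -0.1]
finger_gap: 0.0855
grip_force: 0.0
```

>>> send_rows:
  increments:
    - {"dx": -0.3,"dy": 1.2,"dz": 0.3,"roll": 0,"claw": 1}
    - {"dx": -0.9,"dy": 3,"dz": 0.3,"roll": 0,"claw": 1}
    - {"dx": -1.5,"dy": 5,"dz": 0.3,"roll": 0,"claw": 1}
    - {"dx": -2,"dy": 7,"dz": 0.3,"roll": 0,"claw": 1}
    - {"dx": -2.5,"dy": 8.8,"dz": 0.3,"roll": 0,"claw": 1}

```text
clock: 10.22
tcp_pos: [0.532, -0.0595, 0.131]
orientation: [0.0, 0.715, 0.699, 0.0]
wrist_force: [0.7, 0.8, 0.7]
finger_gap: 0.0851
grip_force: 0.0
```

>>> send_rows:
  increments:
    - {"dx": -0.3,"dy": 0.9,"dz": 0,"roll": 0,"claw": 1}
    - {"dx": -0.6,"dy": 1.7,"dz": 0,"roll": 0,"claw": 1}
    - {"dx": -0.7,"dy": 2.16,"dz": 0,"roll": 0,"claw": 1}
    - {"dx": -0.7,"dy": 2.16,"dz": 0,"roll": 0,"claw": 1}
    - {"dx": -0.7,"dy": 2.16,"dz": 0,"roll": 0,"claw": 1}

```text
clock: 10.85
tcp_pos: [0.5154, -0.0077, 0.1304]
orientation: [0.0, 0.715, 0.699, 0.0]
wrist_force: [-0.0, -0.2, -0.2]
finger_gap: 0.0851
grip_force: 0.0
```

Run:
```python
from h import *
c=read_camera("wrist");s=get_state();print(s["clock"],s["tcp_pos"],s["orientation"])
t=s["tcp_pos"]
cv2.imwrite("pics/w6.png",c["image"][180:480,150:500])
print(proj(c,[t,t*[1,1,0]+[0,0,.07]]).round(1).tolist())
```

```text
10.9 [ 0.51534939 -0.00785352  0.13029876] [2.31588264e-04 7.15315957e-01 6.98801135e-01 2.89277469e-05]
[[324.2, 319.4], [324.4, 264.7]]
```

View pics/w6.png

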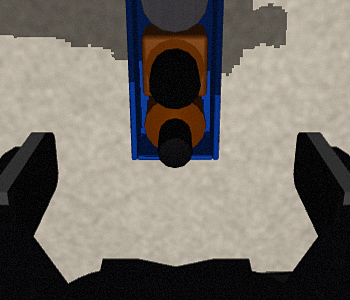

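The square's cap is at (325,264), right on the finger centre line. Descend and grip.

>>> send_rows:
  increments:
    - {"dx": 0,"dy": 0,"dz": -0.8,"roll": 0,"claw": 1}
    - {"dx": 0,"dy": 0,"dz": -1.9,"roll": 0,"claw": 1}
    - {"dx": 0,"dy": 0,"dz": -2.8,"roll": 0,"claw": 1}
    - {"dx": 0,"dy": 0,"dz": -3.3,"roll": 0,"claw": 1}
    - {"dx": 0,"dy": 0,"dz": -3.3,"roll": 0,"claw": 1}

```text
clock: 11.52
tcp_pos: [0.5144, -0.0074, 0.0471]
orientation: [-0.001, 0.715, 0.699, -0.001]
wrist_force: [0.1, -1.0, 1.0]
finger_gap: 0.0854
grip_force: 0.0
```

>>> send_rows:
  increments:
    - {"dx": 0,"dy": 0,"dz": 0,"roll": 0,"claw": 0.3}
    - {"dx": 0,"dy": 0,"dz": 0,"roll": 0,"claw": -0.1}
    - {"dx": 0,"dy": 0,"dz": 0,"roll": 0,"claw": -0.3}
    - {"dx": 0,"dy": 0,"dz": 0,"roll": 0,"claw": -0.5}
    - {"dx": 0,"dy": 0,"dz": 0,"roll": 0,"claw": -0.5}

```text
clock: 12.15
tcp_pos: [0.5153, -0.0071, 0.0485]
orientation: [0.0, 0.715, 0.699, 0.0]
wrist_force: [-1.5, 0.1, 6.5]
finger_gap: 0.0265
grip_force: 29.5
```

>>> send_rows:
  increments:
    - {"dx": 0,"dy": 0,"dz": 0.3,"roll": 0,"claw": -0.5}
    - {"dx": 0,"dy": 0,"dz": 1.0,"roll": 0,"claw": -0.5}
    - {"dx": 0,"dy": 0,"dz": 2.0,"roll": 0,"claw": -0.5}
    - {"dx": 0,"dy": 0,"dz": 3.1,"roll": 0,"claw": -0.5}
    - {"dx": 0,"dy": 0,"dz": 3.8,"roll": 0,"claw": -0.5}

```text
clock: 12.78
tcp_pos: [0.5152, -0.0071, 0.1442]
orientation: [0.0, 0.715, 0.699, 0.0]
wrist_force: [-0.4, -0.0, -1.3]
finger_gap: 0.0272
grip_force: 29.7
```

>>> send_rows:
  increments:
    - {"dx": 0,"dy": -0.7,"dz": 0.2,"roll": 0,"claw": -0.5}
    - {"dx": -0.1,"dy": -2.0,"dz": 0.2,"roll": 0,"claw": -0.5}
    - {"dx": -0.2,"dy": -3.6,"dz": 0.2,"roll": 0,"claw": -0.5}
    - {"dx": -0.4,"dy": -5.2,"dz": 0.2,"roll": 0,"claw": -0.5}
    - {"dx": -0.5,"dy": -6.8,"dz": 0.2,"roll": 0,"claw": -0.5}

```text
clock: 13.4
tcp_pos: [0.5013, -0.1791, 0.1469]
orientation: [-0.001, 0.715, 0.699, -0.0]
wrist_force: [0.4, 0.4, -0.7]
finger_gap: 0.0266
grip_force: 29.7
```

>>> send_rows:
  increments:
    - {"dx": -0.1,"dy": -1.3,"dz": 0,"roll": 0,"claw": -0.5}
    - {"dx": -0.2,"dy": -2.7,"dz": 0,"roll": 0,"claw": -0.5}
    - {"dx": -0.3,"dy": -3.7,"dz": 0,"roll": 0,"claw": -0.5}
    - {"dx": -0.3,"dy": -4.1,"dz": 0,"roll": 0,"claw": -0.5}
    - {"dx": -0.3,"dy": -4.1,"dz": 0,"roll": 0,"claw": -0.5}

```text
clock: 14.02
tcp_pos: [0.4943, -0.2801, 0.1472]
orientation: [-0.001, 0.715, 0.699, 0.0]
wrist_force: [1.0, -0.7, -0.5]
finger_gap: 0.0271
grip_force: 29.7
```

>>> send_rows:
  increments:
    - {"dx": 0,"dy": 0,"dz": -0.5,"roll": 0,"claw": -0.5}
    - {"dx": 0,"dy": 0,"dz": -1.5,"roll": 0,"claw": -0.5}
    - {"dx": 0,"dy": 0,"dz": -2.6,"roll": 0,"claw": -0.5}
    - {"dx": 0,"dy": 0,"dz": -3.4,"roll": 0,"claw": -0.5}
    - {"dx": 0,"dy": 0,"dz": -3.8,"roll": 0,"claw": -0.5}

```text
clock: 14.65
tcp_pos: [0.494, -0.2777, 0.0509]
orientation: [-0.001, 0.714, 0.7, -0.0]
wrist_force: [-0.6, -0.4, -0.7]
finger_gap: 0.0267
grip_force: 29.7
```

>>> send_rows:
  increments:
    - {"dx": 0,"dy": 0,"dz": -0.1,"roll": 0,"claw": -0.5}
    - {"dx": 0,"dy": 0,"dz": -0.2,"roll": 0,"claw": -0.5}
    - {"dx": 0,"dy": 0,"dz": -0.24,"roll": 0,"claw": -0.5}
    - {"dx": 0,"dy": 0,"dz": -0.24,"roll": 0,"claw": -0.5}
    - {"dx": 0,"dy": 0,"dz": -0.24,"roll": 0,"claw": -0.5}

```text
clock: 15.28
tcp_pos: [0.4954, -0.2799, 0.0475]
orientation: [0.001, 0.715, 0.699, 0.0]
wrist_force: [-0.8, -0.1, 3.3]
finger_gap: 0.0269
grip_force: 30.0
```

>>> send_rows:
  increments:
    - {"dx": 0,"dy": 0,"dz": 0,"roll": 0,"claw": -0.5}
    - {"dx": 0,"dy": 0,"dz": 0,"roll": 0,"claw": -0.2}
    - {"dx": 0,"dy": 0,"dz": 0,"roll": 0,"claw": 0.2}
    - {"dx": 0,"dy": 0,"dz": 0,"roll": 0,"claw": 0.5}
    - {"dx": 0,"dy": 0,"dz": 0,"roll": 0,"claw": 0.8}

```text
clock: 15.9
tcp_pos: [0.4948, -0.2795, 0.0467]
orientation: [-0.0, 0.715, 0.699, 0.0]
wrist_force: [-0.0, -0.9, 0.2]
finger_gap: 0.0768
grip_force: 0.0
```

>>> send_rows:
  increments:
    - {"dx": 0,"dy": 0,"dz": 0.4,"roll": 0,"claw": 0.8}
    - {"dx": 0,"dy": 0,"dz": 1.3,"roll": 0,"claw": 0.8}
    - {"dx": 0,"dy": 0,"dz": 2.4,"roll": 0,"claw": 0.8}
    - {"dx": 0,"dy": 0,"dz": 3.2,"roll": 0,"claw": 0.8}
    - {"dx": 0,"dy": 0,"dz": 3.6,"roll": 0,"claw": 0.8}

```text
clock: 16.52
tcp_pos: [0.4956, -0.2801, 0.1388]
orientation: [0.001, 0.715, 0.699, 0.0]
wrist_force: [0.1, -0.9, -0.4]
finger_gap: 0.0769
grip_force: 0.0
```

>>> send_rows:
  increments:
    - {"dx": 0.1,"dy": 0.9,"dz": 0.2,"roll": 0.8,"claw": 0.8}
    - {"dx": 0.2,"dy": 2.4,"dz": 0.2,"roll": 1.9,"claw": 0.8}
    - {"dx": 0.3,"dy": 4.0,"dz": 0.2,"roll": 3.0,"claw": 0.8}
    - {"dx": 0.4,"dy": 5.5,"dz": 0.2,"roll": 4.2,"claw": 0.8}
    - {"dx": 0.5,"dy": 7,"dz": 0.2,"roll": 5.4,"claw": 0.6}

```text
clock: 17.15
tcp_pos: [0.5071, -0.1033, 0.1417]
orientation: [-0.0, 0.405, 0.914, 0.0]
wrist_force: [0.4, 1.1, -0.8]
finger_gap: 0.0681
grip_force: 0.0
```

>>> send_rows:
  increments:
    - {"dx": 0.1,"dy": 1.4,"dz": 0,"roll": 1.2,"claw": 0.5}
    - {"dx": 0.2,"dy": 2.8,"dz": 0,"roll": 2.4,"claw": 0.5}
    - {"dx": 0.34,"dy": 4.2,"dz": 0,"roll": 3.6,"claw": 0.5}
    - {"dx": 0.34,"dy": 5.2,"dz": 0,"roll": 4.8,"claw": 0.5}
    - {"dx": 0.34,"dy": 5.5,"dz": 0,"roll": 5.85,"claw": 0.5}

```text
clock: 17.77
tcp_pos: [0.5154, 0.0345, 0.1416]
orientation: [-0.0, 0.008, 1.0, 0.0]
wrist_force: [-0.7, -0.1, 0.4]
finger_gap: 0.0643
grip_force: 0.0
```

Run:
```python
from h import *
for i in range(4): top=read_camera("top")
c=read_camera("wrist");s=get_state();t=s["tcp_pos"];print(s["clock"],t,s["orientation"],s["joint_pos"][5],s["finger_gap"])
print(proj(c,[t,t*[1,1,0]+[0,0,.034]]).round(1).tolist())
a=c["image"];b=top["image"][240:400,260:560]
cv2.imwrite("pics/w7.png",np.vstack([a[60:400],cv2.resize(b,(460,245)).copy() if 0 else cv2.copyMakeBorder(cv2.resize(b,(460,245)),0,0,0,180,0)]))
```

```text
18.025 [0.51578984 0.03260982 0.14173068] [-1.28571272e-04  1.24661101e-02  9.99922286e-01 -3.48136304e-05] -0.06729302687734069 0.06388438803461405
[[321.4, 315.2], [323.0, 235.8]]
```

View pics/w7.png

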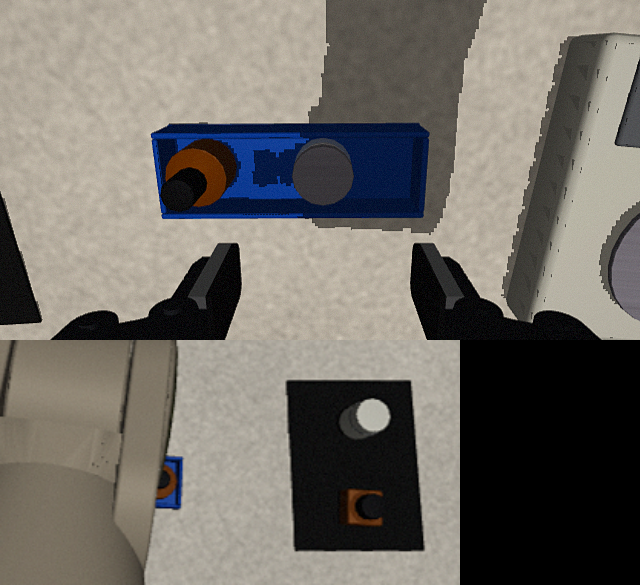

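Both bottles stand upright on the mat, and the jar is under the fingers: lid at (323,236), TCP line predicted at (323,236). Descend.

>>> send_rows:
  increments:
    - {"dx": 0,"dy": 0,"dz": -0.9,"roll": 0,"claw": 0.5}
    - {"dx": 0,"dy": 0,"dz": -2.2,"roll": 0,"claw": 0.5}
    - {"dx": 0,"dy": 0,"dz": -3.4,"roll": 0,"claw": 0.5}
    - {"dx": 0,"dy": 0,"dz": -4,"roll": 0,"claw": 0.5}
    - {"dx": 0,"dy": 0,"dz": -4.2,"roll": 0,"claw": 0.5}

```text
clock: 18.65
tcp_pos: [0.5155, 0.0325, 0.0362]
orientation: [-0.001, 0.012, 1.0, 0.0]
wrist_force: [-0.1, -0.6, -0.4]
finger_gap: 0.0644
grip_force: 0.0
```

>>> send_rows:
  increments:
    - {"dx": 0,"dy": 0,"dz": -0.3,"roll": 0,"claw": 0.5}
    - {"dx": 0,"dy": 0,"dz": -0.7,"roll": 0,"claw": 0.5}
    - {"dx": 0,"dy": 0,"dz": -1.05,"roll": 0,"claw": 0.5}
    - {"dx": 0,"dy": 0,"dz": -1.05,"roll": 0,"claw": 0.5}
    - {"dx": 0,"dy": 0,"dz": -1.05,"roll": 0,"claw": 0.5}

```text
clock: 19.27
tcp_pos: [0.516, 0.033, 0.0107]
orientation: [0.0, 0.011, 1.0, 0.0]
wrist_force: [-0.2, 0.3, 0.5]
finger_gap: 0.064
grip_force: 0.0
```

>>> send_rows:
  increments:
    - {"dx": 0,"dy": 0,"dz": 0,"roll": 0,"claw": 0.3}
    - {"dx": 0,"dy": 0,"dz": 0,"roll": 0,"claw": 0.15}
    - {"dx": 0,"dy": 0,"dz": 0,"roll": 0,"claw": 0}
    - {"dx": 0,"dy": 0,"dz": 0,"roll": 0,"claw": -0.2}
    - {"dx": 0,"dy": 0,"dz": 0,"roll": 0,"claw": -0.2}
  grip_force: 25

```text
clock: 19.9
tcp_pos: [0.5161, 0.0328, 0.011]
orientation: [0.0, 0.011, 1.0, -0.0]
wrist_force: [-1.0, -1.7, 4.8]
finger_gap: 0.039
grip_force: 25.1
```

>>> send_rows:
  increments:
    - {"dx": 0,"dy": 0,"dz": 0.3,"roll": 0,"claw": -0.2}
    - {"dx": 0,"dy": 0,"dz": 1.2,"roll": 0,"claw": -0.2}
    - {"dx": 0,"dy": 0,"dz": 2.6,"roll": 0,"claw": -0.2}
    - {"dx": 0,"dy": 0,"dz": 4,"roll": 0,"claw": -0.2}
    - {"dx": 0,"dy": 0,"dz": 5,"roll": 0,"claw": -0.2}

```text
clock: 20.52
tcp_pos: [0.5162, 0.0331, 0.1373]
orientation: [0.001, 0.011, 1.0, 0.0]
wrist_force: [0.6, 0.2, -1.1]
finger_gap: 0.0393
grip_force: 25.4
```

Run:
```python
from h import *
for n,(x0,y0,x1,y1),seed in(("top",(150,250,225,330),(188,291)),("scene",(405,195,495,275),(450,238))):
    c=read_camera(n);im=cv2.imread(f"pics/{n}0.png")
    m=np.zeros((482,642),np.uint8)
    blur=cv2.GaussianBlur(im,(3,3),0)
    cv2.floodFill(blur,m,seed,0,(22,)*3,(22,)*3,4|(255<<8)|cv2.FLOODFILL_MASK_ONLY|cv2.FLOODFILL_FIXED_RANGE)
    m=cv2.morphologyEx(m[1:-1,1:-1],cv2.MORPH_OPEN,np.ones((3,3)))
    cn=max(cv2.findContours(m,0,1)[0],key=cv2.contourArea);W=np.array([ray(c,*p,.06)[:2] for p in cn[:,0]],np.float32)
    print(n,cv2.fitEllipse(cn),cv2.minEnclosingCircle(W),W.min(0),W.max(0))
print(get_state()["tcp_pos"])
```

```text
top ((187.33975219726562, 291.08843994140625), (52.603580474853516, 56.00926971435547), 48.755340576171875) ((0.5660424828529358, 0.255180686712265), 0.047971416264772415) [0.51960874 0.20886251] [0.6133037  0.30294722]
scene ((449.7670593261719, 236.1957550048828), (39.46074295043945, 55.16252517700195), 104.45811462402344) ((0.5694570541381836, 0.25563234090805054), 0.050017938017845154) [0.5195864  0.20718853] [0.61482215 0.30253068]
[0.51782462 0.03295807 0.13853924]
```

>>> send_rows:
  increments:
    - {"dx": 0.2,"dy": 0.7,"dz": 0.2,"roll": 0,"claw": -0.2}
    - {"dx": 0.5,"dy": 2.0,"dz": 0.2,"roll": 0,"claw": -0.2}
    - {"dx": 0.8,"dy": 3.5,"dz": 0.2,"roll": 0,"claw": -0.2}
    - {"dx": 1.1,"dy": 5.0,"dz": 0.2,"roll": 0,"claw": -0.2}
    - {"dx": 1.4,"dy": 6.3,"dz": 0.2,"roll": 0,"claw": -0.2}

```text
clock: 21.25
tcp_pos: [0.55, 0.1928, 0.1389]
orientation: [-0.001, 0.011, 1.0, 0.0]
wrist_force: [0.3, -0.2, -1.1]
finger_gap: 0.0393
grip_force: 25.4
```

>>> send_rows:
  increments:
    - {"dx": 0.2,"dy": 1.0,"dz": 0,"roll": 0,"claw": -0.2}
    - {"dx": 0.4,"dy": 2.0,"dz": 0,"roll": 0,"claw": -0.2}
    - {"dx": 0.62,"dy": 2.62,"dz": 0,"roll": 0,"claw": -0.2}
    - {"dx": 0.62,"dy": 2.62,"dz": 0,"roll": 0,"claw": -0.2}
    - {"dx": 0.62,"dy": 2.62,"dz": 0,"roll": 0,"claw": -0.2}

```text
clock: 21.88
tcp_pos: [0.5659, 0.2555, 0.14]
orientation: [-0.001, 0.011, 1.0, -0.0]
wrist_force: [0.1, 0.9, -0.9]
finger_gap: 0.0392
grip_force: 25.4
```

Run:
```python
from h import *
for i in range(4): read_camera("top")
c=read_camera("wrist");s=get_state();t=s["tcp_pos"];print(s["clock"],t,s["orientation"])
print(proj(c,[t,t*[1,1,0]+[0,0,.06],[.567,.256,.06]]).round(1).tolist())
cv2.imwrite("pics/w8.png",c["image"][120:440])
```

```text
22.125 [0.56641936 0.25521924 0.14078222] [6.67732079e-05 1.16647676e-02 9.99931961e-01 3.38850488e-05]
[[322.4, 315.2], [323.4, 249.1], [324.7, 250.0]]
```

View pics/w8.png

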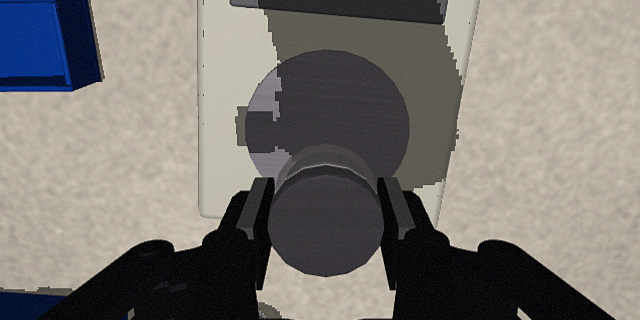

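The pan centre is at about (327,249), and the finger midline at u=326, so it's centred. Lower it.

>>> send_rows:
  increments:
    - {"dx": 0,"dy": 0,"dz": -0.5,"roll": 0,"claw": -0.2}
    - {"dx": 0,"dy": 0,"dz": -1.3,"roll": 0,"claw": -0.2}
    - {"dx": 0,"dy": 0,"dz": -2.1,"roll": 0,"claw": -0.2}
    - {"dx": 0,"dy": 0,"dz": -2.6,"roll": 0,"claw": -0.2}
    - {"dx": 0,"dy": 0,"dz": -2.8,"roll": 0,"claw": -0.2}

```text
clock: 22.75
tcp_pos: [0.5658, 0.2556, 0.0694]
orientation: [-0.001, 0.011, 1.0, -0.0]
wrist_force: [-0.3, -0.0, -0.6]
finger_gap: 0.0391
grip_force: 25.4
```

>>> send_rows:
  increments:
    - {"dx": 0,"dy": 0,"dz": -0.03,"roll": 0,"claw": -0.2}
    - {"dx": 0,"dy": 0,"dz": -0.06,"roll": 0,"claw": -0.2}
    - {"dx": 0,"dy": 0,"dz": -0.09,"roll": 0,"claw": -0.2}
    - {"dx": 0,"dy": 0,"dz": -0.12,"roll": 0,"claw": -0.2}
    - {"dx": 0,"dy": 0,"dz": -0.12,"roll": 0,"claw": -0.2}

```text
clock: 23.38
tcp_pos: [0.5664, 0.256, 0.0677]
orientation: [0.0, 0.011, 1.0, 0.0]
wrist_force: [-0.0, -0.1, -0.3]
finger_gap: 0.0393
grip_force: 25.4
```

Lower in small steps until it touches, then release.

>>> send_rows:
  increments:
    - {"dx": 0,"dy": 0,"dz": -0.02,"roll": 0,"claw": -0.2}
    - {"dx": 0,"dy": 0,"dz": -0.04,"roll": 0,"claw": -0.2}
    - {"dx": 0,"dy": 0,"dz": -0.05,"roll": 0,"claw": -0.2}
    - {"dx": 0,"dy": 0,"dz": -0.05,"roll": 0,"claw": -0.2}
    - {"dx": 0,"dy": 0,"dz": -0.05,"roll": 0,"claw": -0.2}

```text
clock: 24.0
tcp_pos: [0.5664, 0.256, 0.067]
orientation: [0.0, 0.011, 1.0, 0.0]
wrist_force: [-2.2, -0.3, 5.4]
finger_gap: 0.0393
grip_force: 25.9
```

Contact, at about 6 N. Release gently and retract straight up.

>>> send_rows:
  increments:
    - {"dx": 0,"dy": 0,"dz": 0.02,"roll": 0,"claw": -0.2}
    - {"dx": 0,"dy": 0,"dz": 0.02,"roll": 0,"claw": 0.0}
    - {"dx": 0,"dy": 0,"dz": 0.02,"roll": 0,"claw": 0.1}
    - {"dx": 0,"dy": 0,"dz": 0.02,"roll": 0,"claw": 0.3}
    - {"dx": 0,"dy": 0,"dz": 0.02,"roll": 0,"claw": 0.5}

```text
clock: 24.62
tcp_pos: [0.5664, 0.2559, 0.0667]
orientation: [-0.0, 0.011, 1.0, 0.0]
wrist_force: [-0.2, 0.1, -0.4]
finger_gap: 0.064
grip_force: 0.0
```

>>> send_rows:
  increments:
    - {"dx": 0,"dy": 0,"dz": 0.3,"roll": 0,"claw": 0.5}
    - {"dx": 0,"dy": 0,"dz": 1,"roll": 0,"claw": 0.5}
    - {"dx": 0,"dy": 0,"dz": 1.8,"roll": 0,"claw": 0.5}
    - {"dx": 0,"dy": 0,"dz": 2.6,"roll": 0,"claw": 0.8}
    - {"dx": 0,"dy": 0,"dz": 3,"roll": 0,"claw": 0.8}

```text
clock: 25.25
tcp_pos: [0.5671, 0.2562, 0.1436]
orientation: [0.001, 0.011, 1.0, 0.0]
wrist_force: [1.1, -0.6, 0.3]
finger_gap: 0.077
grip_force: 0.0
```

>>> send_rows:
  increments:
    - {"dx": -0.1,"dy": -0.8,"dz": 0,"roll": -0.5,"claw": 0.8}
    - {"dx": -0.3,"dy": -2.4,"dz": 0,"roll": -1.5,"claw": 0.8}
    - {"dx": -0.6,"dy": -4.2,"dz": 0,"roll": -2.5,"claw": 0.8}
    - {"dx": -0.9,"dy": -6,"dz": 0,"roll": -3.5,"claw": 0.8}
    - {"dx": -1.1,"dy": -7.8,"dz": 0,"roll": -4.5,"claw": 0.8}

```text
clock: 25.88
tcp_pos: [0.5383, 0.0597, 0.1418]
orientation: [-0.0, 0.322, 0.947, 0.0]
wrist_force: [0.6, -1.1, -0.0]
finger_gap: 0.0767
grip_force: 0.0
```

>>> send_rows:
  increments:
    - {"dx": -0.2,"dy": -1.8,"dz": 0,"roll": -1.0,"claw": 0.8}
    - {"dx": -0.4,"dy": -3.6,"dz": 0,"roll": -2.0,"claw": 0.8}
    - {"dx": -0.6,"dy": -5.4,"dz": 0,"roll": -3.0,"claw": 0.8}
    - {"dx": -0.8,"dy": -7.2,"dz": 0,"roll": -4.0,"claw": 0.8}
    - {"dx": -1.0,"dy": -9,"dz": 0,"roll": -5.0,"claw": 0.8}

```text
clock: 26.5
tcp_pos: [0.5135, -0.1655, 0.1418]
orientation: [0.0, 0.626, 0.78, 0.0]
wrist_force: [1.4, -0.9, 0.2]
finger_gap: 0.0767
grip_force: 0.0
```

>>> send_rows:
  increments:
    - {"dx": -0.2,"dy": -1.4,"dz": 0,"roll": -0.7,"claw": 0.8}
    - {"dx": -0.4,"dy": -2.8,"dz": 0,"roll": -1.4,"claw": 0.8}
    - {"dx": -0.6,"dy": -4.0,"dz": 0,"roll": -1.75,"claw": 0.8}
    - {"dx": -0.76,"dy": -4.64,"dz": 0,"roll": -1.75,"claw": 0.8}
    - {"dx": -0.76,"dy": -4.64,"dz": 0,"roll": -1.75,"claw": 0.8}

```text
clock: 27.12
tcp_pos: [0.4945, -0.2806, 0.1416]
orientation: [-0.0, 0.715, 0.699, 0.0]
wrist_force: [1.0, 0.4, 0.1]
finger_gap: 0.0772
grip_force: 0.0
```

>>> send_rows:
  increments:
    - {"dx": 0,"dy": 0,"dz": 0,"roll": 0,"claw": 0.8}
    - {"dx": 0,"dy": 0,"dz": 0,"roll": 0,"claw": 0.8}
    - {"dx": 0,"dy": 0,"dz": 0,"roll": 0,"claw": 0.8}
    - {"dx": 0,"dy": 0,"dz": 0,"roll": 0,"claw": 0.8}
    - {"dx": 0,"dy": 0,"dz": 0,"roll": 0,"claw": 0.8}

```text
clock: 27.75
tcp_pos: [0.495, -0.2799, 0.1419]
orientation: [0.0, 0.715, 0.699, 0.0]
wrist_force: [0.1, -0.3, -0.1]
finger_gap: 0.077
grip_force: 0.0
```

Run:
```python
from h import *
c=read_camera("wrist");s=get_state();t=s["tcp_pos"];q=s["orientation"];print(s["clock"],t,q,2*np.degrees(np.arctan2(q[2],q[1]))-90)
print(proj(c,[[.4952,-.28,.069]]))
```

```text
27.8 [ 0.49494356 -0.27996805  0.14184251] [5.33980967e-05 7.14878187e-01 6.99249006e-01 4.70269201e-05] -1.2664344204934679
[[324.98151029 256.82029443]]
```

>>> send_rows:
  increments:
    - {"dx": 0,"dy": 0,"dz": -0.8,"roll": 0,"claw": 0.8}
    - {"dx": 0,"dy": 0,"dz": -1.9,"roll": 0,"claw": 0.8}
    - {"dx": 0,"dy": 0,"dz": -3.0,"roll": 0,"claw": 0.8}
    - {"dx": 0,"dy": 0,"dz": -3.6,"roll": 0,"claw": 0.8}
    - {"dx": 0,"dy": 0,"dz": -3.8,"roll": 0,"claw": 0.8}

```text
clock: 28.42
tcp_pos: [0.4945, -0.2798, 0.046]
orientation: [-0.001, 0.715, 0.699, -0.0]
wrist_force: [0.1, -0.3, 0.4]
finger_gap: 0.0768
grip_force: 0.0
```

>>> send_rows:
  increments:
    - {"dx": 0,"dy": 0,"dz": 0,"roll": 0,"claw": 0.3}
    - {"dx": 0,"dy": 0,"dz": 0,"roll": 0,"claw": -0.1}
    - {"dx": 0,"dy": 0,"dz": 0,"roll": 0,"claw": -0.3}
    - {"dx": 0,"dy": 0,"dz": 0,"roll": 0,"claw": -0.5}
    - {"dx": 0,"dy": 0,"dz": 0,"roll": 0,"claw": -0.5}
  grip_force: 30

```text
clock: 29.05
tcp_pos: [0.4953, -0.2804, 0.0477]
orientation: [0.001, 0.715, 0.699, 0.0]
wrist_force: [-1.6, 0.7, 5.3]
finger_gap: 0.0269
grip_force: 29.5
```

>>> send_rows:
  increments:
    - {"dx": 0,"dy": 0,"dz": 0.3,"roll": 0,"claw": -0.5}
    - {"dx": 0,"dy": 0,"dz": 1.0,"roll": 0,"claw": -0.5}
    - {"dx": 0,"dy": 0,"dz": 2.0,"roll": 0,"claw": -0.5}
    - {"dx": 0,"dy": 0,"dz": 3.1,"roll": 0,"claw": -0.5}
    - {"dx": 0,"dy": 0,"dz": 4,"roll": 0,"claw": -0.5}

```text
clock: 29.68
tcp_pos: [0.4949, -0.28, 0.148]
orientation: [0.0, 0.715, 0.699, 0.0]
wrist_force: [-0.2, 0.0, -1.2]
finger_gap: 0.0268
grip_force: 29.7
```

>>> send_rows:
  increments:
    - {"dx": 0.1,"dy": 0.7,"dz": 0,"roll": 0,"claw": -0.5}
    - {"dx": 0.2,"dy": 2.0,"dz": 0,"roll": 0,"claw": -0.5}
    - {"dx": 0.3,"dy": 3.6,"dz": 0,"roll": 0,"claw": -0.5}
    - {"dx": 0.4,"dy": 5.2,"dz": 0,"roll": 0,"claw": -0.5}
    - {"dx": 0.5,"dy": 6.8,"dz": 0,"roll": 0,"claw": -0.5}

```text
clock: 30.3
tcp_pos: [0.5062, -0.1074, 0.1453]
orientation: [-0.001, 0.715, 0.699, -0.0]
wrist_force: [-0.0, -0.1, -1.6]
finger_gap: 0.027
grip_force: 29.8
```

>>> send_rows:
  increments:
    - {"dx": 0.1,"dy": 1.4,"dz": 0,"roll": 0,"claw": -0.5}
    - {"dx": 0.2,"dy": 2.7,"dz": 0,"roll": 0,"claw": -0.5}
    - {"dx": 0.3,"dy": 3.7,"dz": 0,"roll": 0,"claw": -0.5}
    - {"dx": 0.3,"dy": 4.13,"dz": 0,"roll": 0,"claw": -0.5}
    - {"dx": 0.3,"dy": 4.13,"dz": 0,"roll": 0,"claw": -0.5}

```text
clock: 30.92
tcp_pos: [0.5141, -0.006, 0.1461]
orientation: [-0.0, 0.714, 0.7, -0.0]
wrist_force: [-0.5, -0.1, -0.9]
finger_gap: 0.0272
grip_force: 29.8
```

>>> send_rows:
  increments:
    - {"dx": 0,"dy": 0,"dz": -0.3,"roll": 0,"claw": -0.5}
    - {"dx": 0,"dy": 0,"dz": -0.8,"roll": 0,"claw": -0.5}
    - {"dx": 0,"dy": 0,"dz": -1.2,"roll": 0,"claw": -0.5}
    - {"dx": 0,"dy": 0,"dz": -1.6,"roll": 0,"claw": -0.5}
    - {"dx": 0,"dy": 0,"dz": -1.8,"roll": 0,"claw": -0.5}

```text
clock: 31.55
tcp_pos: [0.5144, -0.0069, 0.1008]
orientation: [-0.0, 0.715, 0.699, -0.0]
wrist_force: [-0.5, 0.1, -0.3]
finger_gap: 0.0269
grip_force: 29.8
```

Run:
```python
from h import *
for i in range(4): read_camera("top")
c=read_camera("wrist");s=get_state();t=s["tcp_pos"];q=s["orientation"];print(s["clock"],t,q,2*np.degrees(np.arctan2(q[2],q[1]))-90)
cv2.imwrite("pics/w9.png",cv2.resize(c["image"][140:480,200:460],None,fx=1.75,fy=1.75))
```

```text
31.8 [ 0.51521075 -0.00682689  0.10215169] [3.04133271e-04 7.14926323e-01 6.99199689e-01 2.33652232e-04] -1.274331436883159
```

View pics/w9.png

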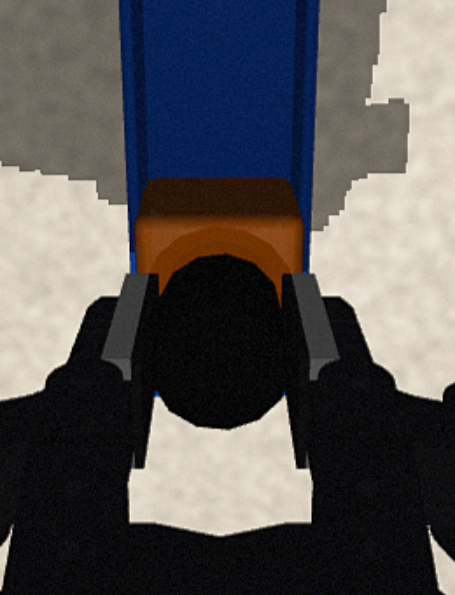

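The bottle hangs upright and lined up over its place. Lower it slowly while watching the forces.

>>> send_rows:
  increments:
    - {"dx": 0,"dy": 0,"dz": -0.3,"roll": 0,"claw": -0.5}
    - {"dx": 0,"dy": 0,"dz": -0.6,"roll": 0,"claw": -0.5}
    - {"dx": 0,"dy": 0,"dz": -0.9,"roll": 0,"claw": -0.5}
    - {"dx": 0,"dy": 0,"dz": -1.2,"roll": 0,"claw": -0.5}
    - {"dx": 0,"dy": 0,"dz": -1.4,"roll": 0,"claw": -0.5}

```text
clock: 32.42
tcp_pos: [0.5146, -0.0068, 0.0661]
orientation: [-0.0, 0.715, 0.699, -0.0]
wrist_force: [0.9, 0.0, -0.5]
finger_gap: 0.0267
grip_force: 29.8
```

>>> send_rows:
  increments:
    - {"dx": 0,"dy": 0,"dz": -0.2,"roll": 0,"claw": -0.5}
    - {"dx": 0,"dy": 0,"dz": -0.4,"roll": 0,"claw": -0.5}
    - {"dx": 0,"dy": 0,"dz": -0.6,"roll": 0,"claw": -0.5}
    - {"dx": 0,"dy": 0,"dz": -0.7,"roll": 0,"claw": -0.5}
    - {"dx": 0,"dy": 0,"dz": -0.7,"roll": 0,"claw": -0.5}

```text
clock: 33.05
tcp_pos: [0.5149, -0.0068, 0.0492]
orientation: [-0.0, 0.715, 0.699, 0.0]
wrist_force: [-0.4, -0.1, -0.3]
finger_gap: 0.0268
grip_force: 29.7
```

>>> send_rows:
  increments:
    - {"dx": 0,"dy": 0,"dz": -0.03,"roll": 0,"claw": -0.5}
    - {"dx": 0,"dy": 0,"dz": -0.05,"roll": 0,"claw": -0.5}
    - {"dx": 0,"dy": 0,"dz": -0.05,"roll": 0,"claw": -0.5}
    - {"dx": 0,"dy": 0,"dz": -0.05,"roll": 0,"claw": -0.5}
    - {"dx": 0,"dy": 0,"dz": -0.05,"roll": 0,"claw": -0.5}

```text
clock: 33.67
tcp_pos: [0.5151, -0.0068, 0.0487]
orientation: [0.0, 0.715, 0.699, 0.0]
wrist_force: [-2.5, 0.8, 5.9]
finger_gap: 0.0269
grip_force: 30.2
```

Seated. Release, lift, and go to the wide jar on the mat.

>>> send_rows:
  increments:
    - {"dx": 0,"dy": 0,"dz": 0,"roll": 0,"claw": -0.2}
    - {"dx": 0,"dy": 0,"dz": 0,"roll": 0,"claw": 0.2}
    - {"dx": 0,"dy": 0,"dz": 0,"roll": 0,"claw": 0.5}
    - {"dx": 0,"dy": 0,"dz": 0,"roll": 0,"claw": 0.8}
    - {"dx": 0,"dy": 0,"dz": 0,"roll": 0,"claw": 0.8}

```text
clock: 34.3
tcp_pos: [0.5149, -0.0068, 0.048]
orientation: [0.0, 0.715, 0.699, 0.0]
wrist_force: [-0.6, -0.2, -0.1]
finger_gap: 0.0769
grip_force: 0.0
```

>>> send_rows:
  increments:
    - {"dx": 0,"dy": 0,"dz": 0.4,"roll": 0,"claw": 0.8}
    - {"dx": 0,"dy": 0,"dz": 1.3,"roll": 0,"claw": 0.8}
    - {"dx": 0,"dy": 0,"dz": 2.4,"roll": 0,"claw": 0.8}
    - {"dx": 0,"dy": 0,"dz": 3.2,"roll": 0,"claw": 0.8}
    - {"dx": 0,"dy": 0,"dz": 3.7,"roll": 0,"claw": 0.8}

```text
clock: 34.92
tcp_pos: [0.5155, -0.0069, 0.1423]
orientation: [0.001, 0.715, 0.699, 0.001]
wrist_force: [-0.8, -0.2, -0.4]
finger_gap: 0.0772
grip_force: 0.0
```

>>> send_rows:
  increments:
    - {"dx": 0.2,"dy": -0.8,"dz": 0,"roll": 0,"claw": 0.8}
    - {"dx": 0.6,"dy": -2.2,"dz": 0,"roll": 0,"claw": 0.8}
    - {"dx": 1.1,"dy": -3.9,"dz": 0,"roll": 0,"claw": 0.8}
    - {"dx": 1.6,"dy": -5.6,"dz": 0,"roll": 0,"claw": 0.8}
    - {"dx": 2,"dy": -7.3,"dz": 0,"roll": 0,"claw": 0.8}

```text
clock: 35.55
tcp_pos: [0.5647, -0.1918, 0.1395]
orientation: [-0.0, 0.715, 0.699, -0.0]
wrist_force: [1.1, -0.3, 0.9]
finger_gap: 0.0767
grip_force: 0.0
```

>>> send_rows:
  increments:
    - {"dx": 0.5,"dy": -1.5,"dz": 0,"roll": 0,"claw": 1}
    - {"dx": 0.9,"dy": -2.8,"dz": 0,"roll": 0,"claw": 1}
    - {"dx": 1.2,"dy": -3.68,"dz": 0,"roll": 0,"claw": 1}
    - {"dx": 1.2,"dy": -3.68,"dz": 0,"roll": 0,"claw": 1}
    - {"dx": 1.2,"dy": -3.68,"dz": 0,"roll": 0,"claw": 1}

```text
clock: 36.17
tcp_pos: [0.594, -0.2812, 0.1396]
orientation: [-0.001, 0.715, 0.699, -0.0]
wrist_force: [0.1, 1.0, -0.5]
finger_gap: 0.0853
grip_force: 0.0
```

>>> send_rows:
  increments:
    - {"dx": 0,"dy": 0,"dz": 0,"roll": 0,"claw": 1}
    - {"dx": 0,"dy": 0,"dz": 0,"roll": 0,"claw": 1}
    - {"dx": 0,"dy": 0,"dz": 0,"roll": 0,"claw": 1}
    - {"dx": 0,"dy": 0,"dz": 0,"roll": 0,"claw": 1}
    - {"dx": 0,"dy": 0,"dz": 0,"roll": 0,"claw": 1}

```text
clock: 36.8
tcp_pos: [0.5949, -0.2812, 0.1406]
orientation: [0.0, 0.715, 0.699, 0.0]
wrist_force: [-0.4, 0.3, -0.0]
finger_gap: 0.0855
grip_force: 0.0
```

>>> send_rows:
  increments:
    - {"dx": 0,"dy": 0,"dz": -0.8,"roll": 0,"claw": 1}
    - {"dx": 0,"dy": 0,"dz": -1.9,"roll": 0,"claw": 1}
    - {"dx": 0,"dy": 0,"dz": -3.0,"roll": 0,"claw": 1}
    - {"dx": 0,"dy": 0,"dz": -3.5,"roll": 0,"claw": 1}
    - {"dx": 0,"dy": 0,"dz": -3.72,"roll": 0,"claw": 1}

```text
clock: 37.42
tcp_pos: [0.5947, -0.2812, 0.0471]
orientation: [-0.0, 0.715, 0.699, -0.0]
wrist_force: [0.6, 0.6, 0.3]
finger_gap: 0.0853
grip_force: 0.0
```

>>> send_rows:
  increments:
    - {"dx": 0,"dy": 0,"dz": 0,"roll": 0,"claw": 0.4}
    - {"dx": 0,"dy": 0,"dz": 0,"roll": 0,"claw": 0}
    - {"dx": 0,"dy": 0,"dz": 0,"roll": 0,"claw": -0.1}
    - {"dx": 0,"dy": 0,"dz": 0,"roll": 0,"claw": -0.3}
    - {"dx": 0,"dy": 0,"dz": 0,"roll": 0,"claw": -0.3}

```text
clock: 38.05
tcp_pos: [0.5953, -0.2817, 0.0487]
orientation: [0.001, 0.715, 0.699, 0.0]
wrist_force: [-0.7, -0.7, 5.3]
finger_gap: 0.0369
grip_force: 30.2
```

>>> send_rows:
  increments:
    - {"dx": 0,"dy": 0,"dz": 0.3,"roll": 0,"claw": -0.3}
    - {"dx": 0,"dy": 0,"dz": 1.0,"roll": 0,"claw": -0.3}
    - {"dx": 0,"dy": 0,"dz": 2.0,"roll": 0,"claw": -0.3}
    - {"dx": 0,"dy": 0,"dz": 3.1,"roll": 0,"claw": -0.3}
    - {"dx": 0,"dy": 0,"dz": 4,"roll": 0,"claw": -0.3}

```text
clock: 38.67
tcp_pos: [0.5953, -0.2815, 0.1499]
orientation: [0.001, 0.715, 0.699, 0.0]
wrist_force: [0.3, 0.4, -1.5]
finger_gap: 0.0366
grip_force: 30.2
```

>>> send_rows:
  increments:
    - {"dx": -0.2,"dy": 0.8,"dz": 0,"roll": 0,"claw": -0.3}
    - {"dx": -0.5,"dy": 2.3,"dz": 0,"roll": 0,"claw": -0.3}
    - {"dx": -0.8,"dy": 3.9,"dz": 0,"roll": 0,"claw": -0.3}
    - {"dx": -1.2,"dy": 5.5,"dz": 0,"roll": 0,"claw": -0.3}
    - {"dx": -1.6,"dy": 7.1,"dz": 0,"roll": 0,"claw": -0.3}

```text
clock: 39.3
tcp_pos: [0.5548, -0.1026, 0.1487]
orientation: [0.001, 0.715, 0.699, 0.0]
wrist_force: [0.4, 0.2, -1.1]
finger_gap: 0.0372
grip_force: 30.3
```

>>> send_rows:
  increments:
    - {"dx": -0.3,"dy": 1.6,"dz": 0,"roll": 0,"claw": -0.3}
    - {"dx": -0.7,"dy": 3.2,"dz": 0,"roll": 0,"claw": -0.3}
    - {"dx": -1.1,"dy": 4.8,"dz": 0,"roll": 0,"claw": -0.3}
    - {"dx": -1.4,"dy": 6.3,"dz": 0,"roll": 0,"claw": -0.3}
    - {"dx": -1.55,"dy": 7.1,"dz": 0,"roll": 0,"claw": -0.3}

```text
clock: 39.92
tcp_pos: [0.5157, 0.0755, 0.1488]
orientation: [0.0, 0.714, 0.7, 0.0]
wrist_force: [-0.3, -0.7, -1.1]
finger_gap: 0.037
grip_force: 30.3
```

>>> send_rows:
  increments:
    - {"dx": 0,"dy": 0,"dz": -0.1,"roll": 0,"claw": -0.3}
    - {"dx": 0,"dy": 0,"dz": -0.5,"roll": 0,"claw": -0.3}
    - {"dx": 0,"dy": 0,"dz": -1.0,"roll": 0,"claw": -0.3}
    - {"dx": 0,"dy": 0,"dz": -1.3,"roll": 0,"claw": -0.3}
    - {"dx": 0,"dy": 0,"dz": -1.5,"roll": 0,"claw": -0.3}

```text
clock: 40.55
tcp_pos: [0.5158, 0.0732, 0.1091]
orientation: [-0.0, 0.715, 0.699, -0.0]
wrist_force: [-0.8, 0.1, -1.8]
finger_gap: 0.0368
grip_force: 30.3
```

>>> send_rows:
  increments:
    - {"dx": 0,"dy": 0,"dz": 0,"roll": 0,"claw": -0.3}
    - {"dx": 0,"dy": 0,"dz": 0,"roll": 0,"claw": -0.3}
    - {"dx": 0,"dy": 0,"dz": 0,"roll": 0,"claw": -0.3}
    - {"dx": 0,"dy": 0,"dz": 0,"roll": 0,"claw": -0.3}
    - {"dx": 0,"dy": 0,"dz": 0,"roll": 0,"claw": -0.3}

```text
clock: 41.18
tcp_pos: [0.5162, 0.0737, 0.1102]
orientation: [0.0, 0.715, 0.699, 0.0]
wrist_force: [-0.2, 0.7, -0.9]
finger_gap: 0.0371
grip_force: 30.3
```

>>> send_rows:
  increments:
    - {"dx": 0,"dy": 0.01,"dz": -0.4,"roll": 0,"claw": -0.3}
    - {"dx": 0,"dy": 0.01,"dz": -0.9,"roll": 0,"claw": -0.3}
    - {"dx": 0,"dy": 0.01,"dz": -1.3,"roll": 0,"claw": -0.3}
    - {"dx": 0,"dy": 0.01,"dz": -1.7,"roll": 0,"claw": -0.3}
    - {"dx": 0,"dy": 0.01,"dz": -1.9,"roll": 0,"claw": -0.3}

```text
clock: 41.8
tcp_pos: [0.5156, 0.0739, 0.0616]
orientation: [-0.0, 0.715, 0.699, -0.0]
wrist_force: [-0.5, 0.3, -1.7]
finger_gap: 0.0369
grip_force: 30.3
```

>>> send_rows:
  increments:
    - {"dx": 0,"dy": 0,"dz": -0.2,"roll": 0,"claw": -0.3}
    - {"dx": 0,"dy": 0,"dz": -0.35,"roll": 0,"claw": -0.3}
    - {"dx": 0,"dy": 0,"dz": -0.45,"roll": 0,"claw": -0.3}
    - {"dx": 0,"dy": 0,"dz": -0.5,"roll": 0,"claw": -0.3}
    - {"dx": 0,"dy": 0,"dz": -0.5,"roll": 0,"claw": -0.3}

```text
clock: 42.42
tcp_pos: [0.5162, 0.0739, 0.0501]
orientation: [0.0, 0.715, 0.699, 0.0]
wrist_force: [0.5, -0.0, -0.5]
finger_gap: 0.0366
grip_force: 30.3
```

>>> send_rows:
  increments:
    - {"dx": 0,"dy": 0,"dz": -0.03,"roll": 0,"claw": -0.3}
    - {"dx": 0,"dy": 0,"dz": -0.05,"roll": 0,"claw": -0.3}
    - {"dx": 0,"dy": 0,"dz": -0.05,"roll": 0,"claw": -0.3}
    - {"dx": 0,"dy": 0,"dz": -0.05,"roll": 0,"claw": -0.3}
    - {"dx": 0,"dy": 0,"dz": -0.05,"roll": 0,"claw": -0.3}

```text
clock: 43.05
tcp_pos: [0.5163, 0.074, 0.0496]
orientation: [0.0, 0.715, 0.699, 0.0]
wrist_force: [-2.3, 0.2, 4.6]
finger_gap: 0.0371
grip_force: 30.9
```

Seated in its original pose. Release, retract, and back off towards the start so the tray is in view.

>>> send_rows:
  increments:
    - {"dx": 0,"dy": 0,"dz": 0,"roll": 0,"claw": 0.0}
    - {"dx": 0,"dy": 0,"dz": 0,"roll": 0,"claw": 0.3}
    - {"dx": 0,"dy": 0,"dz": 0,"roll": 0,"claw": 0.7}
    - {"dx": 0,"dy": 0,"dz": 0,"roll": 0,"claw": 1}
    - {"dx": 0,"dy": 0,"dz": 0,"roll": 0,"claw": 1}

```text
clock: 43.68
tcp_pos: [0.5161, 0.0739, 0.0488]
orientation: [-0.0, 0.715, 0.699, -0.0]
wrist_force: [0.1, -1.7, 0.8]
finger_gap: 0.0857
grip_force: 0.0
```

>>> send_rows:
  increments:
    - {"dx": 0,"dy": 0,"dz": 0.4,"roll": 0,"claw": 1}
    - {"dx": 0,"dy": 0,"dz": 1.4,"roll": 0,"claw": 1}
    - {"dx": 0,"dy": 0,"dz": 2.8,"roll": 0,"claw": 1}
    - {"dx": 0,"dy": 0,"dz": 4.4,"roll": 0,"claw": 1}
    - {"dx": 0,"dy": 0,"dz": 6,"roll": 0,"claw": 1}

```text
clock: 44.3
tcp_pos: [0.5161, 0.0739, 0.2009]
orientation: [0.0, 0.715, 0.699, 0.0]
wrist_force: [0.8, -0.1, 0.5]
finger_gap: 0.0854
grip_force: 0.0
```

>>> send_rows:
  increments:
    - {"dx": -0.5,"dy": -1,"dz": 0.5,"roll": 0,"claw": 1}
    - {"dx": -1,"dy": -2.8,"dz": 0.5,"roll": 0,"claw": 1}
    - {"dx": -1.5,"dy": -4.8,"dz": 0.5,"roll": 0,"claw": 1}
    - {"dx": -2,"dy": -6.8,"dz": 0.5,"roll": 0,"claw": 1}
    - {"dx": -2.5,"dy": -8.8,"dz": 0.5,"roll": 0,"claw": 1}

```text
clock: 44.92
tcp_pos: [0.4532, -0.1476, 0.2123]
orientation: [0.001, 0.715, 0.699, 0.0]
wrist_force: [0.5, -0.6, -0.4]
finger_gap: 0.0857
grip_force: 0.0
```

Run:
```python
from h import *
for i in range(4): t=read_camera("top")
s=read_camera("scene");print(get_state()["clock"],get_state()["tcp_pos"])
z=lambda a:cv2.resize(a,(400,300))
t0=cv2.imread("pics/top0.png");s0=cv2.imread("pics/scene0.png")
f=lambda i:i[280:370,260:380]
g=lambda i:i[150:300,260:460]
cv2.imwrite("pics/fin.png",np.vstack([np.hstack([z(f(t0)),z(f(t["image"]))]),np.hstack([z(g(s["image"])),z(t["image"][150:450,100:500])])]))
```

```text
45.175 [ 0.45357606 -0.14588333  0.21176967]
```

View pics/fin.png

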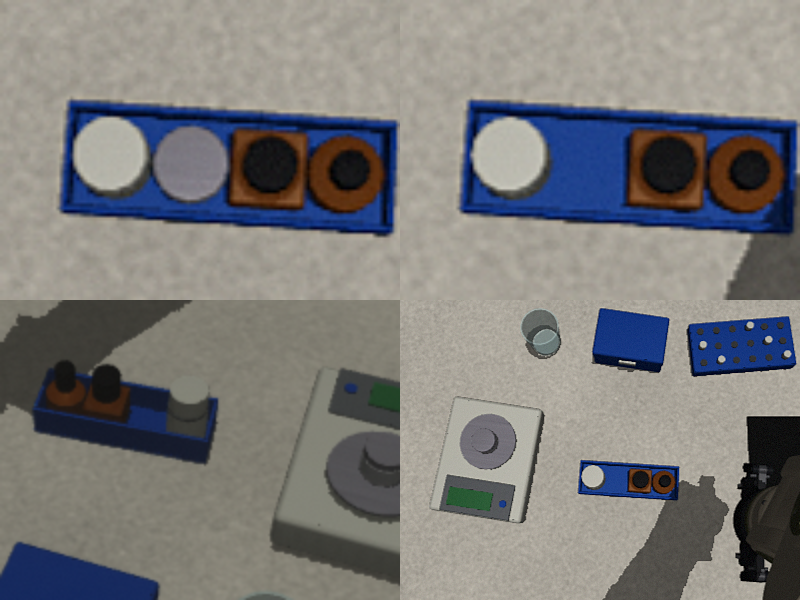

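The wide jar (110,155 before, 510,155 now) and the square bottle (270,165 before, 668,163 now; panel shifted by 400) are back upright in their places. The jar is centred on the pan once its height parallax is allowed for. Handing in.

```bash
python3 -c "
from workcell import *
print(hand_in())"
```

```text
the job is handed in; nothing more can be done
None
```

The job is done and handed in at about 45 s: the sample jar stands in the middle of the balance pan, the wide jar and square bottle are back upright in their starting places to within about 1 mm by the top camera, and the dropper bottle, tip box, tube rack and beaker were left alone.

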